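Find the rocking corner of the soldering jig and shim it

TASK

The steel plate of the soldering jig rocks at one corner: with a fingertip, press down on its corners one after another until you find the one that sinks, then press only that corner's orange shim tab down flat, and press the corner down once more to check that it now rests on its shim. Do not press any other shim down, do not lift or grip anything, and leave the bottle, collar and hammer where they are.

Things in the scene. Friction and masses are not known exactly. Their poses are not given: they have to be found in the camera images.
- jig_base: Green cast base of a soldering jig, fixed to the bench, 190 x 200 x 12 mm. Origin at the centre of its underside, on the bench; its x runs from the near to the far side of the jig, its y to the left, z up. The whole jig may be turned up to about 17 degrees about the vertical.
- plate: Loose steel plate, 156 (x) x 176 (y) x 8 mm, 1.6 kg, with a low brass fence (12 mm high) in its middle. Origin at the centre of its underside, 42 mm above the bench (top at 50 mm); axes as jig_base's. It lies on four feet that look alike, one under each corner. Three are solid (a press gives under 1 mm), one, not known beforehand, is sprung: at 5 N or more it sinks 5 mm; it rises when let go.
- corner_near_left (a point): Point on the top of the plate at its near left corner, centre of the dark round 26 mm press mark above the foot: 62 mm along x and 60 mm along y from the plate's centre. 16 mm from the plate's x edge and 28 mm from its y edge. Moves with the plate.
- corner_near_right (a point): Point on the top of the plate at its near right corner, centre of the dark round 26 mm press mark above the foot: 62 mm along x and 60 mm along y from the plate's centre. 16 mm from the plate's x edge and 28 mm from its y edge. Moves with the plate.
- corner_far_left (a point): Point on the top of the plate at its far left corner, centre of the dark round 26 mm press mark above the foot: 62 mm along x and 60 mm along y from the plate's centre. 16 mm from the plate's x edge and 28 mm from its y edge. Moves with the plate.
- corner_far_right (a point): Point on the top of the plate at its far right corner, centre of the dark round 26 mm press mark above the foot: 62 mm along x and 60 mm along y from the plate's centre. 16 mm from the plate's x edge and 28 mm from its y edge. Moves with the plate.
- shim_near_left (a joint): Angle (rad) of the near left corner's shim above flat: 0 = tab level, at its stop; 0.7 to 0.85 at the start, tab sticking up and outwards. Hinge line along the jig's x, 76 mm left of its centre, 20 mm above the bench. Stiff (0.18 N m: about 5 N down on the pad); stays where left. When flat its nose stands 2 mm below the plate: the sprung corner then sinks only 2 mm and rests on it.
- pad_near_left (a point): Middle of the top of the orange pad (34 x 34 mm) on the near left shim's tab, outside the plate's left edge; 50 mm from the hinge line along the tab (tip at 70 mm), 48 mm along x from the jig's centre. Moves with the tab; 25 mm above the bench when flat. Pressing straight down where the pad stands at the start takes the tab flat.
- shim_near_right (a joint): Angle (rad) of the near right corner's shim above flat: 0 = tab level, at its stop; 0.7 to 0.85 at the start, tab sticking up and outwards. Hinge line along the jig's x, 76 mm right of its centre, 20 mm above the bench. Stiff (0.18 N m: about 5 N down on the pad); stays where left. When flat its nose stands 2 mm below the plate: the sprung corner then sinks only 2 mm and rests on it.
- pad_near_right (a point): Middle of the top of the orange pad (34 x 34 mm) on the near right shim's tab, outside the plate's right edge; 50 mm from the hinge line along the tab (tip at 70 mm), 48 mm along x from the jig's centre. Moves with the tab; 25 mm above the bench when flat. Pressing straight down where the pad stands at the start takes the tab flat.
- shim_far_left (a joint): Angle (rad) of the far left corner's shim above flat: 0 = tab level, at its stop; 0.7 to 0.85 at the start, tab sticking up and outwards. Hinge line along the jig's x, 76 mm left of its centre, 20 mm above the bench. Stiff (0.18 N m: about 5 N down on the pad); stays where left. When flat its nose stands 2 mm below the plate: the sprung corner then sinks only 2 mm and rests on it.
- pad_far_left (a point): Middle of the top of the orange pad (34 x 34 mm) on the far left shim's tab, outside the plate's left edge; 50 mm from the hinge line along the tab (tip at 70 mm), 48 mm along x from the jig's centre. Moves with the tab; 25 mm above the bench when flat. Pressing straight down where the pad stands at the start takes the tab flat.
- shim_far_right (a joint): Angle (rad) of the far right corner's shim above flat: 0 = tab level, at its stop; 0.7 to 0.85 at the start, tab sticking up and outwards. Hinge line along the jig's x, 76 mm right of its centre, 20 mm above the bench. Stiff (0.18 N m: about 5 N down on the pad); stays where left. When flat its nose stands 2 mm below the plate: the sprung corner then sinks only 2 mm and rests on it.
- pad_far_right (a point): Middle of the top of the orange pad (34 x 34 mm) on the far right shim's tab, outside the plate's right edge; 50 mm from the hinge line along the tab (tip at 70 mm), 48 mm along x from the jig's centre. Moves with the tab; 25 mm above the bench when flat. Pressing straight down where the pad stands at the start takes the tab flat.
- flux_bottle: White bottle, 60 mm across, 130 mm tall, standing on the bench; bystander. Origin at the centre of its underside.
- pipe_collar: Grey zinc pipe collar (ring), 76 mm across, 45 mm tall, on the bench; bystander. Origin at the centre of its underside.
- hammer: Hammer lying on the bench to the left of the jig, handle towards the robot; bystander. Origin under its middle, on the bench; handle along its x.
Not all that is in view belongs to the job. Leave any pink or turquoise look-alike of the plate alone.

How it is judged:
By the outcome, as a careful person would: the job done as asked, in the order asked, and still so for the second after the job is handed in, with the robot touching nothing.
It also fails if it takes over 54 s, if anything falls off the work surface, if the arm or the gripper's body presses on something with over 40 N, if the wrist force passes 120 N, or if a joint passes its speed limit or range.

ROBOT

A 6-joint arm with a two-finger parallel gripper is mounted at the origin on the work surface. World frame = base frame: x ahead of the robot, y to its left, z up, the work surface at z = 0. Lengths are in m, angles in rad, forces in N, time in s.
With the tool pointing down it reaches from about 0.25 to 0.775 m from the base axis. Payload 4 kg.
Tool frame: the origin (TCP) lies between the finger pads; the fingertips stand 11 mm ahead of it and the grasp point (between the pads) lies 8 mm behind it; z points along the fingers, y is the line along which they close (so a half turn about z gives the same grasp; the last joint's range is limited). The gripper opens to 85 mm and grips with 20 to 120 N. Pads are 22 mm wide; open, the fingers measure 114 mm over their backs; the gripper's body (76 mm by 85 mm) begins 54 mm behind the grasp point. The pads swing forward as they close: fully open they stand 13 mm farther back than shut.
Start: joints at [-1.429, 0.087, 1.371, -0, 1.684, -0.103], TCP at [0.133, -0.534, 0.242] pointing down, gripper open.
Joint ranges: [-3.1, 3.1], [-0.76, 2.03], [0.27, 2.55], [-1.08, 4.22], [0.17, 2.65], [-2.57, 2.57]. Speed limits (rad/s): [2.79, 2.79, 3.14, 3.14, 3.14, 3.14].

INTERFACE

Orientations are given as [roll, pitch, yaw] about the fixed x, y, z axes, in that order (R = Rz(yaw) Ry(pitch) Rx(roll)).
In Python, from station import manip gives the robot as it stands. The module is installed in compiled form; this text tells all that it offers.
- The arm moves only by the shell command python3 -m jog 'ROWS' [OPENING] [FORCE]. ROWS is JSON, a list of rows, each an object with "xyz": the shift along the tool's x, y, z in mm, a list of three; "yaw": the turn about the tool's z in degrees. In form: [{"xyz": [tx, ty, tz], "yaw": yaw}, ...]. A call has 1 to 12 rows; each row is the pose to reach, as a shift and turn from the pose commanded when the call began, along the tool's axes at that moment; what a row does not reach only later rows make up. A row lasts 1/12 s, in which the tool goes at most 41.7 mm and 7.16 degrees, less where a joint would pass 70% of its speed; a pose out of reach is approached as far as the arm can. A call with a gripper value outside its range is refused whole. OPENING is the opening, from 0 (shut) to 1 (fully open), set as the call begins (- or left out, the last holds). The fingers move at their own pace and stop on an object; FORCE is the grip in N (left out, the last holds). Time passes only in rows, so rows that repeat a pose let the fingers close. It gives the time, the measured TCP pose, the force, the opening and the grip force at its end, in the units of the state.
- manip.get_obs(): the state, without advancing time (a new reading comes with each control period).
- manip.snapshot(name): name is "scene" or "top" or "wrist"; returns (picture, depth): 384x512x3 uint8, red, green, blue; 384x512 float32, m along the optical axis (not along the pixel's ray), 0 where there is no reading.
- manip.camera_model(name): a dict with "fx", "fy", "cx", "cy" (pixels), "cam_to_world" (4x4, takes a point from camera to world coordinates); the wrist camera has in their place "T_tool_cam" (4x4, takes a point from camera to tool coordinates, whose origin is the TCP and whose axes are the flange's). Camera axes: x right, y down, z forward; pixel columns grow to the right and rows downward; lengths in m; the calibration is good to about 2 mm. A picture is of the moment at which its call begins: read the wrist's pose just before it. camera_model takes no time and is no camera call.
- manip.close_job(): hands the job in; it is judged then, once.
The state is a dict: "t": time; "joints": joint angles; "qvel": joint speeds; "joint_efforts": joint torques, N m; "tool_pos": TCP position; "orientation": TCP orientation; "ft_force": force on the tool from outside, world axes, zero at the start; "ft_torque": the same for the moment, N m; "grip_width": finger opening in m; "finger_force": force on a finger pad.
Only numpy, scipy, OpenCV 4.12 (cv2) and the standard library are available. Lean on these libraries where they do the work, as an engineer would, in place of code of your own. Each camera call takes 0.05 s, during which the arm holds its last target. There are 200 camera calls.

## Working session

There is one attempt and no reset: what is moved stays moved. The work goes in short steps, Python scripts to look and compute and a shell command to move; the robot and the scene stay as the last step left them, time stands still between calls to the robot, and variables do not carry over. Pictures are saved under pics/ and viewed, at most 10 in all, crops included, and the job is handed in when it is done.

```bash
mkdir -p pics
python3 - <<'E'
from station import manip
import cv2,numpy as np,pickle
o=manip.get_obs(); print(o)
for n in ("top","scene"):
    p,d=manip.snapshot(n); cv2.imwrite(f"pics/{n}0.png",p[:,:,::-1]); np.save(f"{n}_d.npy",d)
    print(n,manip.camera_model(n))
E
```

```text
{'t': 0.0, 'joints': array([-1.42906181e+00,  8.79666769e-02,  1.37228640e+00,  1.78480401e-05,
        1.68361077e+00, -1.03097391e-01]), 'qvel': array([ 1.45377480e-03,  3.26323780e-05,  5.43439612e-04,  3.08798518e-04,
       -7.31558029e-04, -3.06685814e-04]), 'joint_efforts': array([-4.47370167e-04, -3.51869953e+01, -3.13273680e+01, -1.31389634e-04,
        1.06397565e-02, -7.62264193e-06]), 'tool_pos': array([ 0.13324976, -0.53311475,  0.24111642]), 'orientation': array([-3.13933535e+00, -2.51383765e-04,  2.44833617e-01]), 'ft_force': array([-0.62003676, -0.00068788,  0.01357073]), 'ft_torque': array([0.04682612, 0.03528415, 0.0274691 ]), 'finger_force': 0.0, 'grip_width': 0.08507018770613818}
top {'fx': 351.8859476528099, 'fy': 351.8859476528099, 'cx': 249.81176884580614, 'cy': 189.8858881749605, 'cam_to_world': array([[ 0.02960946, -0.99867632,  0.04205817,  0.39388321],
       [-0.99954661, -0.02981284, -0.00421648,  0.02985917],
       [ 0.00546478, -0.04191425, -0.99910627,  0.94973397],
       [ 0.        ,  0.        ,  0.        ,  1.        ]])}
scene {'fx': 494.10893058183075, 'fy': 494.10893058183075, 'cx': 252.16275126875473, 'cy': 201.59346193779467, 'cam_to_world': array([[-0.83923174,  0.44765712, -0.30869595,  0.85601505],
       [ 0.54373437,  0.69768785, -0.46645965,  0.65730733],
       [ 0.00655943, -0.55931634, -0.82892835,  1.19190025],
       [ 0.        ,  0.        ,  0.        ,  1.        ]])}
```

```bash
python3 -c "
import cv2
a=cv2.imread('pics/top0.png');cv2.imwrite('pics/top0b.png',cv2.resize(a,(768,576),interpolation=cv2.INTER_CUBIC))"
```

```text
(no output)
```

View pics/top0b.png

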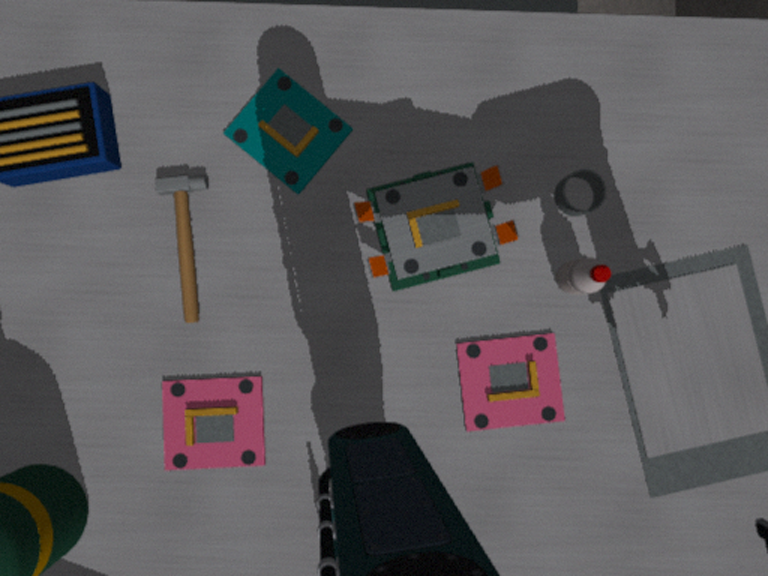

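View pics/scene0.png

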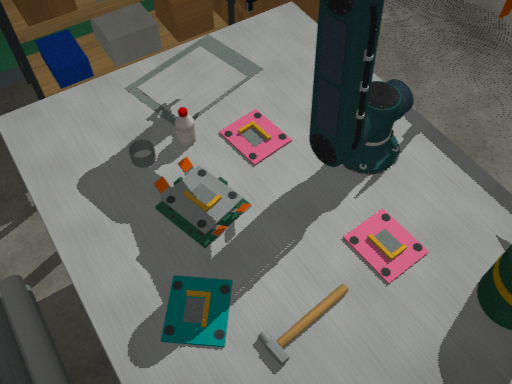

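The top view shows the jig turned by about 14°. In enlarged pixels, the press marks are at FL (393,197), FR (461,180), NL (411,266) and NR (479,249). The orange pads are at FL (365,211), NL (378,266), FR (491,178) and NR (507,232).

```bash
cat > geo.py <<'E'
import numpy as np
C=dict(FL=(62,60),FR=(62,-60),NL=(-62,60),NR=(-62,-60))
def togo(target_xyz,o):  # world shift -> tool axes, mm
    from scipy.spatial.transform import Rotation as R
    return R.from_euler('xyz',o['orientation']).as_matrix().T@(np.array(target_xyz)-o['tool_pos'])*1e3
E
python3 - <<'E'
from station import manip
import numpy as np
from geo import *
m=manip.camera_model("top");T=m["cam_to_world"];d=np.load("top_d.npy")
px=dict(FL=(393,197),FR=(461,180),NL=(411,266),NR=(479,249))
pads=dict(FL=(365,211),NL=(378,266),FR=(491,178),NR=(507,232))
def w(u,v,z=None):
    u=(u+.5)/1.5-.5;v=(v+.5)/1.5-.5
    r=np.array([(u-m["cx"])/m["fx"],(v-m["cy"])/m["fy"],1])
    if z is None: return T[:3,:3]@r*d[round(v),round(u)]+T[:3,3]
    r=T[:3,:3]@r; return T[:3,3]+r*(z-T[2,3])/r[2]
P={k:w(*v,.05) for k,v in px.items()}
for k in P: print(k,P[k].round(4),w(*px[k]).round(4))
for k in pads: print('pad',k,w(*pads[k]).round(4))
A=np.array([C[k] for k in P])/1e3;B=np.array([P[k][:2] for k in P])
c=B.mean(0);Q=B-c
th=np.arctan2((A[:,0]*Q[:,1]-A[:,1]*Q[:,0]).sum(),(A*Q).sum());print('c',c,'yaw',th)
Rm=np.array([[np.cos(th),-np.sin(th)],[np.sin(th),np.cos(th)]])
o=manip.get_obs()
for k,a in zip(P,A):
    t=c+Rm@a; print(k,t.round(4),'resid',(t-P[k][:2]).round(4),togo([*t,.075],o).round(1))
E
```

```text
FL [ 5.841e-01 -4.000e-04  5.000e-02] [ 5.843e-01 -5.000e-04  4.930e-02]
FR [ 0.6172 -0.1167  0.05  ] [ 0.6171 -0.1166  0.0505]
NL [ 0.4662 -0.0345  0.05  ] [ 0.4661 -0.0344  0.0516]
NR [ 0.4989 -0.1502  0.05  ] [ 0.4991 -0.1505  0.0487]
pad FL [0.557  0.0468 0.0579]
pad NL [0.4637 0.0219 0.06  ]
pad FR [ 0.619  -0.1654  0.063 ]
pad NR [ 0.5273 -0.1937  0.0656]
c [ 0.54161071 -0.07546262] yaw 0.2777296093603175
FL [ 0.5848 -0.0008] resid [ 0.0007 -0.0003] [ 567.1 -406.8  167.2]
FR [ 0.6177 -0.1162] resid [0.0005 0.0005] [ 571.  -286.8  166.9]
NL [ 0.4655 -0.0348] resid [-0.0007 -0.0002] [ 443.2 -402.7  167.1]
NR [ 0.4984 -0.1502] resid [-0.0005  0.0001] [ 447.1 -282.7  166.9]
```

```bash
python3 -m jog '[{"xyz":[447,-283,20],"yaw":-1.9},{"xyz":[447,-283,20],"yaw":-1.9},{"xyz":[447,-283,20],"yaw":-1.9},{"xyz":[447,-283,20],"yaw":-1.9},{"xyz":[447,-283,20],"yaw":-1.9},{"xyz":[447,-283,20],"yaw":-1.9},{"xyz":[447,-283,20],"yaw":-1.9},{"xyz":[447,-283,20],"yaw":-1.9},{"xyz":[447,-283,20],"yaw":-1.9},{"xyz":[447,-283,20],"yaw":-1.9},{"xyz":[447,-283,20],"yaw":-1.9},{"xyz":[447,-283,20],"yaw":-1.9}]' 0 40
cat > where.py <<'E'
from station import manip
from geo import *
o=manip.get_obs();th=.2777;c=np.array([.5416,-.0755])
R2=np.array([[np.cos(th),-np.sin(th)],[np.sin(th),np.cos(th)]])
print('t',round(o['t'],2),o['tool_pos'].round(4),o['orientation'].round(3),'F',o['ft_force'].round(1),'jig',(R2.T@(o['tool_pos'][:2]-c)*1e3).round(1))
for k,a in C.items():
    print(k,togo([*(c+R2@np.array(a)/1e3),.070],o).round(1),'pad',togo([*(c+R2@np.array([np.sign(a[0])*48,np.sign(a[1])*109])/1e3),.085],o).round(1))
E
python3 where.py
```

```text
t: 1.1
tool_pos: [0.4789, -0.1701, 0.223]
orientation: [-3.142, 0.0, 0.278]
ft_force: [1.6, -0.6, 0.3]
grip_width: -0.0002
finger_force: 0.0
t 1.1 [ 0.4789 -0.1701  0.223 ] [-3.142  0.     0.278] F [ 1.6 -0.6  0.3] jig [-86.2 -73.8]
FL [ 148.3 -133.7  152.9] pad [ 134.4 -182.7  137.9]
FR [148.3 -13.7 152.9] pad [134.3  35.3 137.9]
NL [  24.3 -133.7  153. ] pad [  38.4 -182.7  138. ]
NR [ 24.3 -13.7 152.9] pad [ 38.3  35.3 137.9]
```

```bash
python3 -m jog '[{"xyz":[0,0,0],"yaw":0},{"xyz":[0,0,0],"yaw":0},{"xyz":[0,0,0],"yaw":0}]' >/dev/null; python3 where.py
python3 - <<'E'
from station import manip
import cv2
p,d=manip.snapshot("wrist");cv2.imwrite("pics/w1.png",p[:,:,::-1])
E
```

```text
t 1.35 [ 0.4777 -0.172   0.2229] [-3.141e+00  2.000e-03  2.790e-01] F [-0.8 -0.5 -0.1] jig [-87.9 -75.3]
FL [ 150.3 -135.1  152.6] pad [ 136.3 -184.2  137.7]
FR [150.2 -15.1 152.6] pad [136.1  33.8 137.6]
NL [  26.3 -135.3  152.8] pad [  40.3 -184.2  137.8]
NR [ 26.2 -15.3 152.8] pad [ 40.1  33.8 137.8]
```

View pics/w1.png

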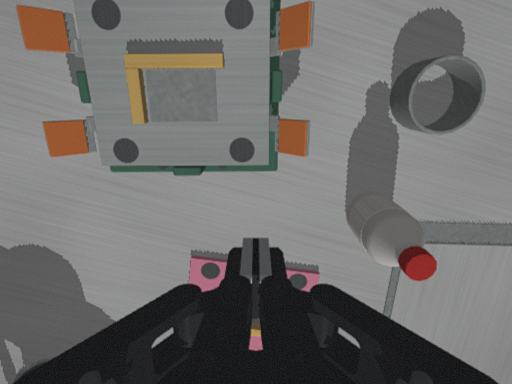

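The wrist view shows NR mark at (242,150), NL (126,150), FL (106,13), FR (239,13), and the NR pad at (292,138). I'll check these against the map.

Run:
```python
from station import manip
from geo import *
from scipy.spatial.transform import Rotation as R
o=manip.get_obs();p,d=manip.snapshot("wrist");m=manip.camera_model("wrist");T=m["T_tool_cam"]
th=.2777;R2=np.array([[np.cos(th),-np.sin(th)],[np.sin(th),np.cos(th)]])
for n,(u,v) in dict(NR=(242,150),NL=(126,150),FL=(106,13),FR=(239,13),pNR=(292,138),pFR=(295,25),pNL=(66,138),pFL=(44,30)).items():
    z=d[v,u];q=T@[(u-m['cx'])/m['fx']*z,(v-m['cy'])/m['fy']*z,z,1]
    w=R.from_euler('xyz',o['orientation']).as_matrix()@q[:3]+o['tool_pos']
    print(n,w.round(4),'jig',(R2.T@(w[:2]-[.5416,-.0755])*1e3).round(1))
```

```text
NR [ 0.5003 -0.1515  0.0515] jig [-60.6 -61.8]
NL [ 0.4673 -0.036   0.05  ] jig [-60.6  58.4]
FL [ 0.5864 -0.0018  0.0511] jig [63.3 58.6]
FR [ 0.6198 -0.1165  0.0476] jig [ 63.9 -60.9]
pNR [ 0.5272 -0.1954  0.0637] jig [ -46.7 -111.3]
pFR [ 0.6205 -0.1675  0.0651] jig [  50.7 -110.1]
pNL [0.4654 0.0201 0.0581] jig [-47.1 112.8]
pFL [0.5572 0.0457 0.0591] jig [ 48.3 112.3]
```

```bash
python3 -m jog '[{"xyz":[26,-15,40],"yaw":0},{"xyz":[26,-15,80],"yaw":0},{"xyz":[26,-15,120],"yaw":0},{"xyz":[26,-15,145],"yaw":0},{"xyz":[26,-15,152],"yaw":0},{"xyz":[26,-15,152],"yaw":0},{"xyz":[26,-15,152],"yaw":0}]' >/dev/null; python3 where.py
```

```text
t 2.03 [ 0.4995 -0.1518  0.073 ] [ 3.14e+00 -2.00e-03  2.76e-01] F [-0.4 -0.   0.7] jig [-61.5 -61.9]
FL [ 123.3 -122.1    3. ] pad [ 109.2 -171.   -12.1]
FR [123.4  -2.1   3.2] pad [109.5  47.  -11.8]
NL [  -0.7 -121.9    2.8] pad [  13.2 -170.9  -12.3]
NR [-0.6 -1.9  2.9] pad [ 13.5  47.1 -12. ]
```

```bash
python3 -m jog '[{"xyz":[0,0,8],"yaw":0},{"xyz":[0,0,11],"yaw":0},{"xyz":[0,0,12],"yaw":0},{"xyz":[0,0,13],"yaw":0},{"xyz":[0,0,13],"yaw":0}]' |grep -E "pos|force"
python3 -m jog '[{"xyz":[0,0,1],"yaw":0},{"xyz":[0,0,1],"yaw":0}]' |grep -E "pos|force"
```

```text
tool_pos: [0.4999, -0.1511, 0.061]
ft_force: [-3.1, 0.7, 6.6]
finger_force: 3.5
tool_pos: [0.4999, -0.1511, 0.061]
ft_force: [-4.7, 0.4, 11.6]
finger_force: 5.6
```

NR is solid: at 11.6 N it did not move. Next is FR.

```bash
python3 -m jog '[{"xyz":[0,0,-25],"yaw":0},{"xyz":[40,0,-25],"yaw":0},{"xyz":[80,0,-25],"yaw":0},{"xyz":[124,0,-25],"yaw":0},{"xyz":[124,0,-25],"yaw":0},{"xyz":[124,0,-12],"yaw":0},{"xyz":[124,0,-6],"yaw":0},{"xyz":[124,0,-6],"yaw":0},{"xyz":[124,0,-6],"yaw":0}]' |grep -E "pos|force"; python3 where.py
python3 -m jog '[{"xyz":[0,0,2],"yaw":0},{"xyz":[0,0,4],"yaw":0},{"xyz":[0,0,5],"yaw":0},{"xyz":[0,0,5],"yaw":0}]' |grep -E "pos|force"
python3 -m jog '[{"xyz":[0,0,1],"yaw":0},{"xyz":[0,0,1],"yaw":0}]' |grep -E "pos|force"
```

```text
tool_pos: [0.6166, -0.1167, 0.0629]
ft_force: [-0.1, 0.6, -0.3]
finger_force: 0.0
t 3.37 [ 0.6166 -0.1167  0.0629] [-3.141e+00  2.000e-03  2.770e-01] F [-0.1  0.6 -0.3] jig [ 60.8 -60.2]
FL [   1.1 -120.2   -7.1] pad [ -12.9 -169.2  -22. ]
FR [ 1.2 -0.2 -7.1] pad [-12.8  48.8 -22.2]
NL [-122.9 -120.1   -6.8] pad [-108.9 -169.2  -21.8]
NR [-1.228e+02 -1.000e-01 -6.900e+00] pad [-108.8   48.8  -22. ]
tool_pos: [0.6178, -0.1171, 0.0595]
ft_force: [-2.6, -1.0, 5.1]
finger_force: 2.5
tool_pos: [0.6179, -0.1171, 0.0585]
ft_force: [-3.4, -1.3, 6.1]
finger_force: 3.0
```

```bash
for i in 1 2 3; do python3 -m jog '[{"xyz":[0,0,1],"yaw":0},{"xyz":[0,0,1],"yaw":0},{"xyz":[0,0,1],"yaw":0}]' |grep -E "pos|ft_f"; done
```

```text
tool_pos: [0.618, -0.1171, 0.0579]
ft_force: [-3.9, -0.3, 6.5]
tool_pos: [0.618, -0.1171, 0.0571]
ft_force: [-3.8, -0.1, 8.1]
tool_pos: [0.6181, -0.1171, 0.0567]
ft_force: [-4.6, -0.7, 9.0]
```

```bash
for i in 1 2; do python3 -m jog '[{"xyz":[0,0,1],"yaw":0},{"xyz":[0,0,1],"yaw":0},{"xyz":[0,0,1],"yaw":0}]' |grep -E "pos|ft_f"; done
python3 -m jog '[{"xyz":[0,0,-30],"yaw":0},{"xyz":[0,0,-50],"yaw":0},{"xyz":[-13,49,-50],"yaw":0},{"xyz":[-13,49,-50],"yaw":0},{"xyz":[-13,49,-50],"yaw":0},{"xyz":[-13,49,-50],"yaw":0}]' |grep -E "pos|ft_f"; python3 where.py
```

```text
tool_pos: [0.6181, -0.1172, 0.0566]
ft_force: [-6.0, -0.5, 12.2]
tool_pos: [0.6182, -0.1171, 0.0565]
ft_force: [-7.0, 0.5, 14.1]
tool_pos: [0.6186, -0.1672, 0.1015]
ft_force: [0.1, -0.6, -0.5]
t 5.62 [ 0.6186 -0.1672  0.1015] [-3.14e+00  1.00e-03  2.76e-01] F [ 0.1 -0.6 -0.5] jig [  48.9 -109.3]
FL [  12.9 -169.3   31.7] pad [  -1.2 -218.3   16.8]
FR [ 13.1 -49.3  31.5] pad [-0.9 -0.3 16.5]
NL [-111.1 -169.1   31.8] pad [ -97.2 -218.1   16.9]
NR [-110.9  -49.1   31.6] pad [-96.9  -0.1  16.5]
```

FR sank about 4.5 mm and then bottomed, so it is the sprung corner. I'll press its shim pad now.

```bash
python3 -m jog '[{"xyz":[0,2,15],"yaw":0},{"xyz":[0,2,24],"yaw":0},{"xyz":[0,2,30],"yaw":0},{"xyz":[0,2,36],"yaw":0},{"xyz":[0,2,42],"yaw":0},{"xyz":[0,2,48],"yaw":0},{"xyz":[0,2,54],"yaw":0},{"xyz":[0,2,58],"yaw":0},{"xyz":[0,2,60],"yaw":0},{"xyz":[0,2,60],"yaw":0}]' |grep -E "pos|ft_f"
for i in 1 2 3; do python3 -m jog '[{"xyz":[0,0,1],"yaw":0},{"xyz":[0,0,2],"yaw":0},{"xyz":[0,0,2],"yaw":0}]' |grep -E "pos|ft_f"; done
```

```text
tool_pos: [0.6197, -0.1692, 0.042]
ft_force: [-0.2, -0.5, 1.7]
tool_pos: [0.6198, -0.1694, 0.0405]
ft_force: [0.3, -0.6, 3.0]
tool_pos: [0.6198, -0.1693, 0.0385]
ft_force: [0.1, -2.3, 3.5]
tool_pos: [0.6198, -0.1692, 0.0363]
ft_force: [0.9, -2.2, 4.2]
```

```bash
for i in 1 2 3; do python3 -m jog '[{"xyz":[0,0,1],"yaw":0},{"xyz":[0,0,1],"yaw":0},{"xyz":[0,0,1],"yaw":0}]' |grep -E "pos|ft_f"; done
```

```text
tool_pos: [0.6198, -0.1692, 0.036]
ft_force: [-0.0, -2.3, 5.7]
tool_pos: [0.6199, -0.1693, 0.0359]
ft_force: [-1.0, -2.0, 9.5]
tool_pos: [0.6199, -0.1693, 0.0358]
ft_force: [-3.5, -1.2, 13.9]
```

The tab is at its stop. I'll retract, look, and move back above the FR mark.

```bash
python3 -m jog '[{"xyz":[0,0,-30],"yaw":0},{"xyz":[0,0,-60],"yaw":0},{"xyz":[0,0,-68],"yaw":0},{"xyz":[13,-52,-68],"yaw":0},{"xyz":[13,-52,-68],"yaw":0},{"xyz":[13,-52,-50],"yaw":0},{"xyz":[13,-52,-34],"yaw":0},{"xyz":[13,-52,-34],"yaw":0},{"xyz":[13,-52,-34],"yaw":0}]' |grep -E "pos|ft_f"; python3 where.py|head -3
python3 - <<'E'
from station import manip
import cv2
p,d=manip.snapshot("scene");cv2.imwrite("pics/s2.png",cv2.resize(p[120:270,110:290,::-1],None,fx=3.5,fy=3.5))
E
```

```text
tool_pos: [0.616, -0.1141, 0.0645]
ft_force: [-0.5, 0.3, -0.7]
t 8.7 [ 0.616  -0.1141  0.0645] [-3.138  0.005  0.279] F [-0.5  0.3 -0.7] jig [ 61.  -57.6]
FL [   1.1 -117.6   -5. ] pad [ -12.9 -166.7  -19.7]
FR [ 1.   2.4 -5.5] pad [-13.2  51.3 -20.6]
```

View pics/s2.png

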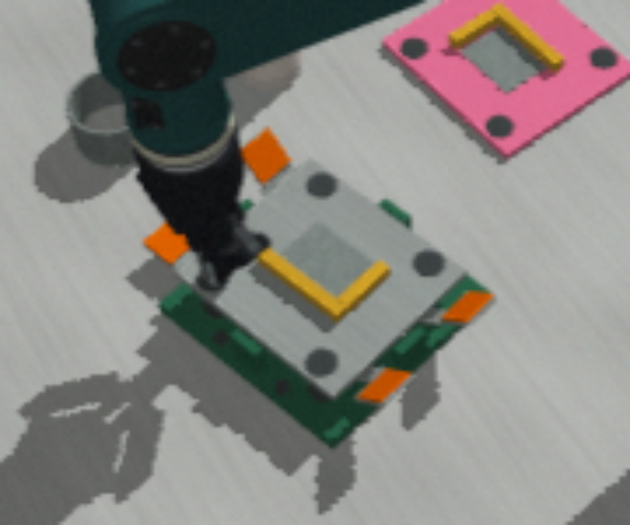

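The crop shows the FR tab (168,243) now lower and flat, the other three tabs still up, and the finger over the FR mark. I'll re-press the corner to check it.

```bash
python3 -m jog '[{"xyz":[0,2,2],"yaw":0},{"xyz":[0,2,4],"yaw":0},{"xyz":[0,2,5],"yaw":0},{"xyz":[0,2,6],"yaw":0},{"xyz":[0,2,6],"yaw":0}]' |grep -E "pos|ft_f"
for i in 1 2 3; do python3 -m jog '[{"xyz":[0,0,1],"yaw":0},{"xyz":[0,0,1],"yaw":0},{"xyz":[0,0,1],"yaw":0}]' |grep -E "pos|ft_f"; done
```

```text
tool_pos: [0.6185, -0.1175, 0.0615]
ft_force: [-0.3, -0.0, -0.7]
tool_pos: [0.6186, -0.1176, 0.0611]
ft_force: [-0.4, -0.5, 0.9]
tool_pos: [0.6187, -0.1176, 0.0601]
ft_force: [-0.5, 0.2, 4.3]
tool_pos: [0.6188, -0.1176, 0.0591]
ft_force: [-1.1, 0.4, 5.7]
```

```bash
for i in 1 2 3; do python3 -m jog '[{"xyz":[0,0,1],"yaw":0},{"xyz":[0,0,1],"yaw":0},{"xyz":[0,0,1],"yaw":0}]' |grep -E "pos|ft_f"; done
```

```text
tool_pos: [0.6189, -0.1176, 0.0589]
ft_force: [-2.1, -0.5, 7.7]
tool_pos: [0.6189, -0.1176, 0.0588]
ft_force: [-4.0, 0.3, 11.2]
tool_pos: [0.6189, -0.1176, 0.0586]
ft_force: [-4.4, 0.2, 14.4]
```

The corner now stops after about 2 mm, resting on its shim at 14 N. I'll retract straight up and take a last look.

```bash
python3 -m jog '[{"xyz":[0,0,-30],"yaw":0},{"xyz":[0,0,-70],"yaw":0},{"xyz":[0,0,-110],"yaw":0},{"xyz":[-40,0,-140],"yaw":0},{"xyz":[-70,0,-160],"yaw":0},{"xyz":[-100,0,-160],"yaw":0},{"xyz":[-120,0,-160],"yaw":0},{"xyz":[-120,0,-160],"yaw":0},{"xyz":[-120,0,-160],"yaw":0}]' |grep -E "pos|ft_f"
python3 - <<'E'
from station import manip
import cv2
p,d=manip.snapshot("wrist");cv2.imwrite("pics/w3.png",p[:,:,::-1])
E
```

```text
tool_pos: [0.5026, -0.1504, 0.2151]
ft_force: [0.1, 0.4, 0.4]
```

View pics/w3.png

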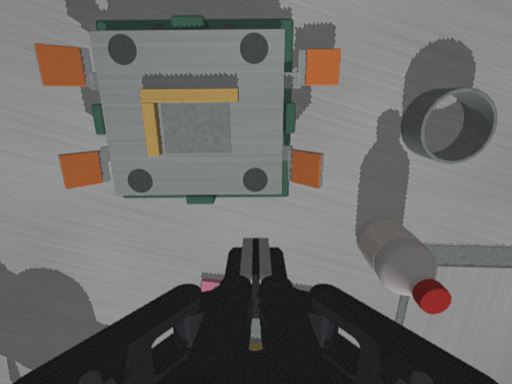

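The FR tab at (322,67) lies flat and square. The other three tabs are still up, and the bottle and collar are where they were.

```bash
python3 -c "
from station import manip
print(manip.close_job())"
```

```text
the job is handed in; nothing more can be done
None
```

The far right corner was the one that sank (about 4.5 mm); I pressed only its shim flat, the corner now stops on it after about 2 mm at 14 N, and the job is handed in (near right tested solid; the two left corners were not tested, since the sinking one was already found).

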